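# Take the felt bob off the left-hand spindle and stand it in the row

### The job

The mushroom-shaped felt bob on the upright buffing motor is finished with. Its socket is locked on the spindle pin by a left-handed quarter-turn lock, so it loosens clockwise (seen from above): turn it until it stops, lift it straight off, and stand it upright on its narrow steel socket on the worn ring of the empty place in the row on the storage board. Set it down gently, let go slowly so that it does not tip over, and leave the two bobs that already stand there, and the brass knobs, turned foot and sawn bracket on the way, where they are.

Things in the scene. Friction and masses are not known exactly. Their poses are not given: they have to be found in the camera images.
- mushroom_bob: The bob to be moved, 100 mm tall, about 0.28 kg: a hard grey felt mushroom head on a steel washer and a narrow steel socket (tube, 24 mm outside, 16 mm bore, 50 mm deep, open below). Origin: centre of the socket's lower rim; z points up through the head. At the start it is locked on the spindle; it loosens clockwise seen from above.
- bob_grip (a point): Middle of the felt head's upright sides, on the bob's axis, 70 mm above its lower rim. Here the head is a plain round cylinder 54 mm across with upright sides from 57 to 82 mm above the rim; it is domed above, to 100 mm. A grip of 20 to 40 N is enough.
- slot_mouth (a point): Mouth of one of two J-shaped slots in the socket's lower rim (the other is half a turn round) in which the spindle's cross pin runs. Turned clockwise from above by 1.0 to 1.4 rad, against light friction, the bob meets a hard stop; there, and up to 0.25 rad short of it, it lifts straight off. Anticlockwise it stops within 0.5 rad, still locked; pulled while locked it is held.
- buffing_motor: Upright buffing motor, grey, fixed, 116 mm across its foot. Its spindle stands on the vertical axis through its origin (centre of its underside, on the table) and does not turn; it is 12 mm thick and ends 118 mm above the table, so the bob must rise 44 mm to clear it.
- pin_end (a point): One end of the spindle's cross pin (4 mm thick, along the motor's x axis, 85.5 mm above the table); the other end lies opposite. Hidden in the socket's slots at the start.
- spindle_collar (a point): Top of the motor's spindle collar, 74 mm above the table, on the spindle's axis: the bob's socket rests here at the start.
- storage_board: Pale wooden board lying flat on the table, fixed, 300 (its x) by 62 (its y) by 12 mm, on which the bobs stand in a row along its x axis. Origin: centre of its underside. Three places marked by worn rings: at its centre and 110 mm either side of it along x.
- board_top (a point): Centre of the storage board's upper face, 12 mm above the table; axes as the board's.
- empty_place: The empty place: a dot at the centre of the one worn ring (28 mm across) on the board's upper face that no bob covers. Origin on the board's upper face; the bob's socket belongs centred here. It may be any of the three places.
- cone_bob: A bob that already stands in the row, loose and easily tipped: felt cone pointing up, 108 mm tall, 48 mm across at the widest, on the same 24 mm socket. Origin: centre of the socket's lower rim, z up.
- ball_bob: The other bob that already stands in the row, loose and easily tipped: felt ball 45 mm across, 98 mm tall in all, on the same 24 mm socket. Origin: centre of the socket's lower rim, z up.
- clock_bonnet: Obstacle, fixed, not part of the job: an upright mahogany clock-hood frame, 330 mm high, standing across the middle of the table; it fills x from 0.485 to 0.58 and y from -0.205 to 0.40. Its origin lies on the table at about its middle. Go round its near side or its right-hand end.
- bracket: Bystander: sawn mahogany ogee bracket (a curved furniture foot), 45 x 65 x 70 mm, standing loose between the motor and the board. Origin: centre of its underside.
- foot_a: Bystander: turned mahogany foot standing on its small end, 38 mm across, 47 mm tall, loose. Origin: centre of its underside.
- knob_a: Bystander: brass knob on its back plate, 32 x 44 x 22 mm, loose. Origin: centre of its underside.
- knob_b: Bystander: brass knob on its back plate, 35 x 32 x 22 mm, loose. Origin: centre of its underside.
There are look-alikes about, which are no part of the job. What is shaped like the ball_bob but turquoise is not meant.

How it is judged:
By the outcome, as a careful person would: the job done as asked, in the order asked, and still so for the second after the job is handed in, with the robot touching nothing.
It also fails if it takes over 61 s, if anything falls off the work surface, if the arm or the gripper's body presses on something with over 40 N, if the wrist force passes 120 N, or if a joint passes its speed limit or range.

### The arm

A 6-joint arm with a two-finger parallel gripper is mounted at the origin on a cart in front of the work surface, level with it; the furniture and walls round the work are solid. World frame = base frame: x ahead of the robot, y to its left, z up, the work surface at z = 0. Lengths are in mm, angles in rad, forces in N, time in s.
With the tool pointing down it reaches from about 275 to 750 mm from the base axis. Payload 10.2 kg.
Tool frame: the origin (TCP) lies between the finger pads; the fingertips stand 11 mm ahead of it and the grasp point (between the pads) lies 8 mm behind it; z points along the fingers, y is the line along which they close (so a half turn about z gives the same grasp; the last joint's range is limited). The gripper opens to 85 mm and grips with 20 to 120 N. Pads are 22 mm wide; open, the fingers measure 114 mm over their backs; the gripper's body (76 mm by 85 mm) begins 54 mm behind the grasp point. The pads swing forward as they close: fully open they stand 13 mm farther back than shut.
Start: joints at [-1.565, 0.313, 1.498, -0, 1.331, -0.223], TCP at [119.061, -511.327, 206.294] pointing down, gripper open.
Joint ranges: [-2.94, 2.94], [-0.97, 2.17], [0.19, 2.56], [-1.23, 4.37], [0.02, 3.11], [-2.88, 2.88]. Speed limits (rad/s): [2.39, 2.39, 3.01, 3.14, 3.14, 3.14].

### API

Orientations are given as a unit quaternion [w, x, y, z].
In Python, from rig import sense, eyes, finish_job gives the robot as it stands.
- The arm moves only by the shell command python3 -m jog 'ROWS' [FORCE]. ROWS is JSON, a list of rows, each a list of 7 numbers: the shift along the tool's x, y, z in m, then the turn, a rotation vector about the tool's x, y, z in rad, then the finger opening in m, from 0 to 0.0854. In form: [[dx, dy, dz, rx, ry, rz, gripper], ...]. A call has 1 to 5 rows; each row shifts and turns the commanded pose from where the row before left it, along the tool's axes as they then stand; what a row does not reach is not made up. A row lasts 1/10 s, in which the tool goes at most 50 mm and 8.59 degrees, less where a joint would pass 70% of its speed; a pose out of reach is approached as far as the arm can. A call is refused whole if a number of a shift passes 0.05 or a number of a turn 0.15, either way. A call with a gripper value outside its range is refused whole. The fingers move at their own pace and stop on an object; FORCE is the grip in N (left out, the last holds). Time passes only in rows, so rows that do not move let the fingers close. It gives the time, the measured TCP pose, the force, the opening and the grip force at its end, in the units of the state.
- sense(): the state, without advancing time (a new reading comes with each control period).
- eyes.capture(name): name is "scene" or "side" or "wrist"; returns the picture (384x512x3 uint8, red, green, blue); there is no depth.
- eyes.calibration(name): a dict with "fx", "fy", "cx", "cy" (pixels), "dist" ([k1, k2, p1, p2, k3] as OpenCV has them; the pictures are not rectified), "cam_to_world" (4x4, takes a point from camera to world coordinates); the wrist camera has in their place "mount" (4x4, takes a point from camera to tool coordinates, whose origin is the TCP and whose axes are the flange's). Camera axes: x right, y down, z forward; pixel columns grow to the right and rows downward; lengths in mm; the calibration is good to about 2 mm. A picture is of the moment at which its call begins: read the wrist's pose just before it. calibration takes no time and is no camera call.
- finish_job(): hands the job in; it is judged then, once.
The state is a dict: "time_s": time; "joints": joint angles; "dq": joint speeds; "tau": joint torques, N m; "eef_pos": TCP position; "ee_rot": TCP orientation; "force": force on the tool from outside, world axes, zero at the start; "wrist_torque": the same for the moment, N m; "grip_width": opening from 0.0 (shut) to 1.0 (fully open); "grip_force": force on a finger pad.
Only numpy, scipy, OpenCV 4.12 (cv2) and the standard library are available. Lean on these libraries where they do the work, as an engineer would, in place of code of your own. Each camera call takes 0.05 s, during which the arm holds its last target. There are 200 camera calls.

## Working session

There is one attempt and no reset: what is moved stays moved. The work goes in short steps, Python scripts to look and compute and a shell command to move; the robot and the scene stay as the last step left them, time stands still between calls to the robot, and variables do not carry over. Pictures are saved under pics/ and viewed, at most 10 in all, crops included, and the job is handed in when it is done.

```bash
mkdir -p pics; ls; python3 - <<'E'
from rig import sense, eyes
import cv2, numpy as np
s=sense(); print({k:np.round(v,3).tolist() for k,v in s.items()})
for n in ("scene","side"):
    im=eyes.capture(n); cv2.imwrite(f"pics/{n}0.png",im[:,:,::-1])
    c=eyes.calibration(n); print(n,{k:np.round(v,3).tolist() for k,v in c.items()})
c=eyes.calibration("wrist"); print({k:np.round(v,3).tolist() for k,v in c.items()})
E
```

```text
pics
{'time_s': 0.0, 'joints': [-1.565, 0.313, 1.498, 0.0, 1.331, -0.223], 'dq': [0.0, -0.001, 0.001, 0.0, 0.001, 0.0], 'tau': [0.0, -41.227, -25.974, -0.0, 0.004, 0.0], 'eef_pos': [119.052, -511.008, 205.734], 'ee_rot': [-0.001, 0.993, 0.114, 0.0], 'force': [0.433, -1.338, 0.024], 'wrist_torque': [0.007, 0.005, -0.035], 'grip_force': 0.0, 'grip_width': 0.999}
scene {'fx': 368.867, 'fy': 368.867, 'cx': 257.641, 'cy': 192.521, 'dist': [-0.041, 0.0, 0.0, 0.0, 0.0], 'cam_to_world': [[-0.887, -0.251, 0.387, 158.324], [-0.461, 0.474, -0.75, 655.187], [0.005, -0.844, -0.537, 598.162], [0.0, 0.0, 0.0, 1.0]]}
side {'fx': 350.723, 'fy': 350.723, 'cx': 253.18, 'cy': 191.646, 'dist': [0.035, 0.0, 0.0, 0.0, 0.0], 'cam_to_world': [[-0.871, -0.187, 0.455, 158.018], [-0.492, 0.339, -0.802, 657.664], [-0.004, -0.922, -0.387, 435.791], [0.0, 0.0, 0.0, 1.0]]}
{'fx': 269.735, 'fy': 269.735, 'cx': 261.997, 'cy': 191.881, 'dist': [-0.021, 0.0, 0.0, 0.0, 0.0], 'mount': [[0.0, -0.957, -0.292, 73.995], [1.0, -0.0, 0.0, 1.073], [-0.0, -0.292, 0.957, -167.26], [0.0, 0.0, 0.0, 1.0]]}
```

View pics/scene0.png

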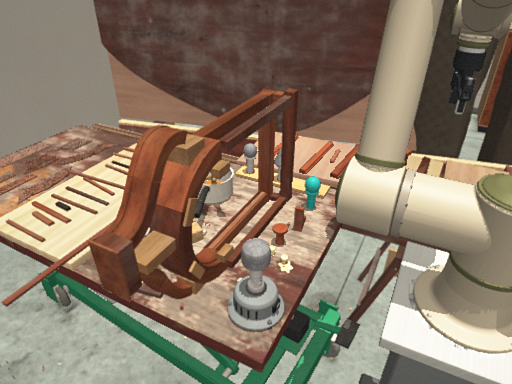

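View pics/side0.png

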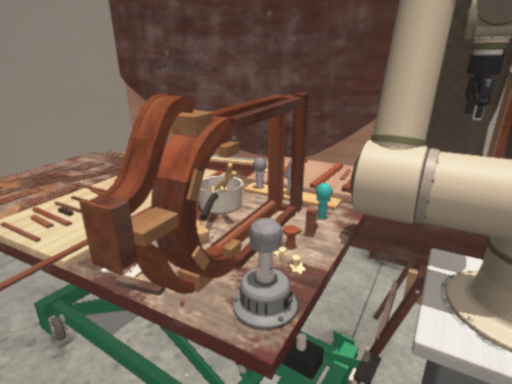

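The scene view shows the grey bob on the motor at about (257,252), the brass knobs at (285,262), the foot at (280,232) and the bracket at (299,218). A turquoise decoy is at (312,190). The board lies behind, with one grey bob at (250,155) and another at about (280,160).

```bash
cat > h.py <<'E'
import numpy as np, cv2
from rig import sense, eyes
from scipy.spatial.transform import Rotation as R
def tool():
    s=sense(); T=np.eye(4); T[:3,3]=s["eef_pos"]; q=s["ee_rot"]
    T[:3,:3]=R.from_quat([q[1],q[2],q[3],q[0]]).as_matrix(); return T
def cam(n,T=None):
    c=eyes.calibration(n); K=np.array([[c["fx"],0,c["cx"]],[0,c["fy"],c["cy"]],[0,0,1]])
    M=np.array(c["cam_to_world"]) if n!="wrist" else T@np.array(c["mount"])
    return K,np.array(c["dist"],float),M
def ray(n,px,z,T=None):
    K,d,M=cam(n,T); u=cv2.undistortPoints(np.array([[px]],float),K,d)[0,0]
    v=M[:3,:3]@[u[0],u[1],1]; o=M[:3,3]; return np.round(o+v*(z-o[2])/v[2],1)
def proj(n,P,T=None):
    K,d,M=cam(n,T); W=np.linalg.inv(M)
    return cv2.projectPoints(np.array([P],float),cv2.Rodrigues(W[:3,:3])[0],W[:3,3],K,d)[0][0,0].round(1)
E
python3 - <<'E'
from h import *
for n,px,z in [("scene",(257,254),144),("scene",(257,303),0),("side",(266,234),144),("scene",(250,150),85),("scene",(312,182),85),("scene",(312,209),0),("scene",(299,229),0),("scene",(280,244),0),("scene",(286,267),0),("scene",(273,251),0),("scene",(250,173),12),("scene",(325,190),12),("scene",(328,183),12)]: print(n,px,z,ray(n,px,z))
for n in ("scene","side"):
    im=cv2.imread(f"pics/{n}0.png")
    c=im[125:345,210:350]; cv2.imwrite(f"pics/{n}c.png",cv2.resize(c[:, :],None,fx=2.7,fy=2.7,interpolation=cv2.INTER_CUBIC))
a=cv2.imread("pics/scenec.png");b=cv2.imread("pics/sidec.png");cv2.imwrite("pics/cc.png",np.hstack([a,b])[:, :])
print(a.shape)
E
```

```text
scene (257, 254) 144 [390.6 205.9 144. ]
scene (257, 303) 0 [395.1 196.    0. ]
side (266, 234) 144 [392.3 201.5 144. ]
scene (250, 150) 85 [ 665.3 -273.7   85. ]
scene (312, 182) 85 [ 422.  -178.7   85. ]
scene (312, 209) 0 [ 413.4 -175.8    0. ]
scene (299, 229) 0 [411.5 -73.6   0. ]
scene (280, 244) 0 [430.6   4.3   0. ]
scene (286, 267) 0 [384.7  71.7   0. ]
scene (273, 251) 0 [434.9  35.9   0. ]
scene (250, 173) 12 [ 656.7 -257.    12. ]
scene (325, 190) 12 [ 408.4 -271.3   12. ]
scene (328, 183) 12 [ 413.4 -314.9   12. ]
(594, 378, 3)
```

View pics/cc.png

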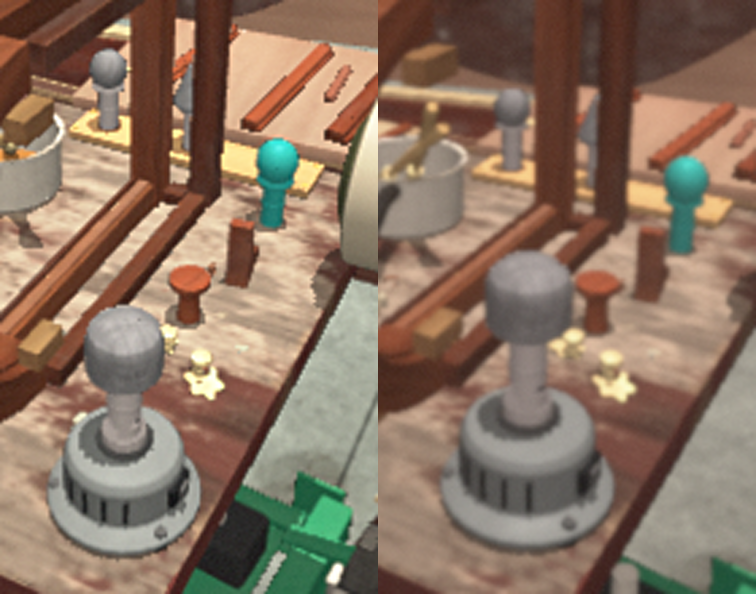

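The crop shows the ball bob at the far end of the board, the cone in the middle, and the near (right) end empty at about (450,-287). The bob to move is at about (392,202). I'll stop over the empty place first for a wrist look.

```bash
python3 -m jog '[[0.042,-0.022,-0.008,0,0,0,0.0854],[0.042,-0.022,-0.008,0,0,0,0.0854],[0.042,-0.022,-0.008,0,0,0,0.0854],[0.042,-0.022,-0.008,0,0,0,0.0854],[0.042,-0.022,-0.008,0,0,0,0.0854]]'; python3 -m jog '[[0.042,-0.022,-0.008,0,0,0,0.0854],[0.042,-0.022,-0.008,0,0,0,0.0854],[0,0,0,0,0,0,0.0854],[0,0,0,0,0,0,0.0854]]'
python3 - <<'E'
from h import *
T=tool(); im=eyes.capture("wrist"); np.save("pics/T1.npy",T); print(T.round(3)); cv2.imwrite("pics/w1.png",im[:,:,::-1])
E
```

```text
time_s: 0.6
eef_pos: [299.7, -355.0, 246.5]
ee_rot: [-0.0, 0.993, 0.114, -0.0]
force: [1.2, -0.6, 0.3]
grip_width: 0.999
grip_force: 0.0
time_s: 1.0
eef_pos: [370.8, -294.1, 262.1]
ee_rot: [-0.0, 0.993, 0.115, -0.0]
force: [0.6, -0.1, -0.7]
grip_width: 1.001
grip_force: 0.0
[[ 9.73000e-01  2.29000e-01 -0.00000e+00  3.70801e+02]
 [ 2.29000e-01 -9.73000e-01  0.00000e+00 -2.94084e+02]
 [-0.00000e+00 -0.00000e+00 -1.00000e+00  2.62063e+02]
 [ 0.00000e+00  0.00000e+00  0.00000e+00  1.00000e+00]]
```

View pics/w1.png

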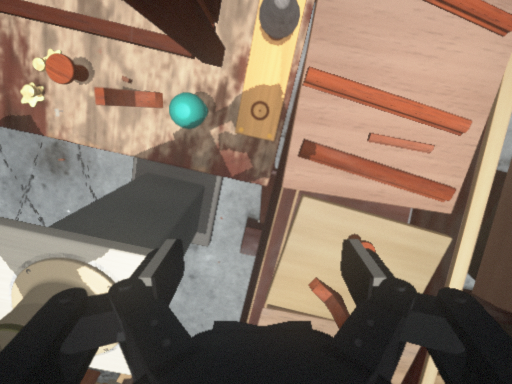

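The wrist view shows the empty place's ring at (260,111) on the pale board. The cone bob is above it at (280,15), the decoy is at (188,110), the bracket at (128,97), and the foot and knobs at (60,68), (45,60) and (32,95).

```bash
python3 - <<'E'
from h import *
T=np.load("pics/T1.npy")
for p,z in [((260,111),12),((280,15),120),((188,110),80),((128,97),70),((60,68),47),((32,95),10),((45,60),10)]: print(p,ray("wrist",p,z,T))
s=sense(); print(s["joints"].round(3) if hasattr(s["joints"],'round') else s["joints"])
E
```

```text
(260, 111) [ 440.7 -275.8   12. ]
(280, 15) [ 536.7 -274.9  120. ]
(188, 110) [ 421.9 -188.7   80. ]
(128, 97) [ 419.9 -109.4   70. ]
(60, 68) [434.9  -6.5  47. ]
(32, 95) [387.1  60.6  10. ]
(45, 60) [440.2  41.7  10. ]
[-0.921  0.161  1.545 -0.     1.436  0.421]
```

```bash
python3 -m jog '[[0.012,-0.045,0,0,0,0,0.0854],[0.012,-0.045,0,0,0,0,0.0854],[0.012,-0.045,0,0,0,0,0.0854],[0.012,-0.045,0,0,0,0,0.0854],[0.012,-0.045,0,0,0,0,0.0854]]' >/dev/null; python3 -m jog '[[0.012,-0.045,0,0,0,0,0.0854],[0.012,-0.045,0,0,0,0,0.0854],[0.012,-0.045,0,0,0,0,0.0854],[0.012,-0.045,0,0,0,0,0.0854],[0.012,-0.045,0,0,0,0,0.0854]]'
python3 -m jog '[[0,0,0,0,0,-0.149,0.0854],[0,0,0,0,0,-0.149,0.0854],[0,0,0,0,0,-0.149,0.0854],[0,0,0,0,0,-0.149,0.0854],[0,0,0,0,0,-0.149,0.0854]]' >/dev/null
python3 -m jog '[[0,0,0,0,0,-0.149,0.0854],[0,0,0,0,0,-0.149,0.0854],[0,0,0,0,0,-0.149,0.0854],[0,0,0,0,0,-0.149,0.0854],[0,0,0,0,0,-0.149,0.0854]]' >/dev/null
python3 -m jog '[[0,0,0,0,0,-0.149,0.0854],[0,0,0,0,0,-0.149,0.0854],[0,0,0,0,0,-0.149,0.0854],[0,0,0,0,0,-0.149,0.0854],[0,0,0,0,0,-0.149,0.0854]]' >/dev/null
python3 -m jog '[[0,0,0,0,0,-0.149,0.0854],[0,0,0,0,0,-0.149,0.0854],[0,0,0,0,0,-0.149,0.0854],[0,0,0,0,0,-0.149,0.0854],[0,0,0,0,0,-0.149,0.0854]]' >/dev/null
python3 -m jog '[[0,0,0,0,0,-0.149,0.0854],[0,0,0,0,0,-0.149,0.0854],[0,0,0,0,0,-0.149,0.0854],[0,0,0,0,0,-0.149,0.0854],[0,0,0,0,0,-0.149,0.0854]]' >/dev/null
python3 -m jog '[[0,0,0,0,0,-0.149,0.0854],[0,0,0,0,0,-0.149,0.0854],[0,0,0,0,0,-0.149,0.0854],[0,0,0,0,0,0,0.0854],[0,0,0,0,0,0,0.0854]]'
python3 - <<'E'
from h import *
T=tool(); im=eyes.capture("wrist"); np.save("pics/T2.npy",T); print(T.round(3),sense()["joints"]); cv2.imwrite("pics/w2.png",im[:,:,::-1])
E
```

```text
time_s: 2.05
eef_pos: [385.3, 171.4, 262.1]
ee_rot: [0.0, 0.994, 0.113, -0.0]
force: [1.8, -0.1, -0.0]
grip_width: 0.996
grip_force: 0.0
time_s: 5.05
eef_pos: [385.5, 170.0, 262.0]
ee_rot: [-0.0, -0.586, 0.81, 0.0]
force: [0.4, 1.1, 0.2]
grip_width: 0.999
grip_force: 0.0
[[-3.12000e-01 -9.50000e-01 -1.00000e-03  3.85488e+02]
 [-9.50000e-01  3.12000e-01 -0.00000e+00  1.69984e+02]
 [ 0.00000e+00  0.00000e+00 -1.00000e+00  2.62045e+02]
 [ 0.00000e+00  0.00000e+00  0.00000e+00  1.00000e+00]] [ 1.36152782e-01  4.04824731e-02  1.67896814e+00 -3.23183031e-05
  1.42257809e+00 -2.68886509e+00]
```

View pics/w2.png

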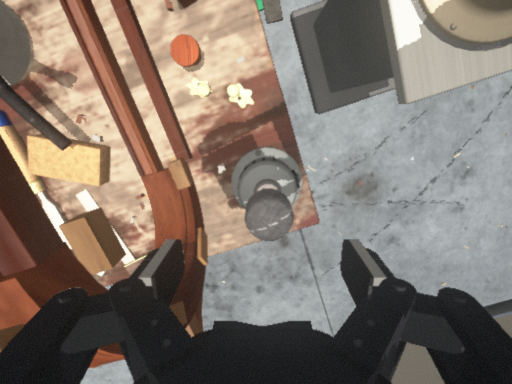

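The wrist view shows the bob's head at about (270,217), on the motor ring centred at about (266,178). The motor is clear of everything else.

```bash
python3 - <<'E'
from h import *
T=np.load("pics/T2.npy")
im=cv2.imread("pics/w2.png"); c=im[140:250,215:325]
cv2.imwrite("pics/w2c.png",cv2.resize(c,None,fx=5,fy=5,interpolation=cv2.INTER_CUBIC))
print(ray("wrist",(270,217),162,T),ray("wrist",(266,178),0,T))
# projected outline check for axis guess
for P in [(392,202),(388,198),(396,206)]:
    print(P,[proj("wrist",(*P,z),T) for z in (0,156,174)],[proj("scene",(*P,z)) for z in (0,131,156)])
E
```

```text
[388.2 204.8 162. ] [389.3 201.8  -0. ]
(392, 202) [array([264.5, 178.6]), array([265.8, 213.6]), array([266. , 220.1])] [array([257. , 305.6]), array([257.3, 257.8]), array([257.3, 247.5])]
(388, 198) [array([266. , 175.6]), array([268.1, 209.3]), array([268.5, 215.5])] [array([259.6, 304.9]), array([260.2, 257.2]), array([260.3, 246.9])]
(396, 206) [array([262.9, 181.6]), array([263.4, 218. ]), array([263.5, 224.7])] [array([254.3, 306.2]), array([254.3, 258.4]), array([254.3, 248.1])]
```

View pics/w2c.png

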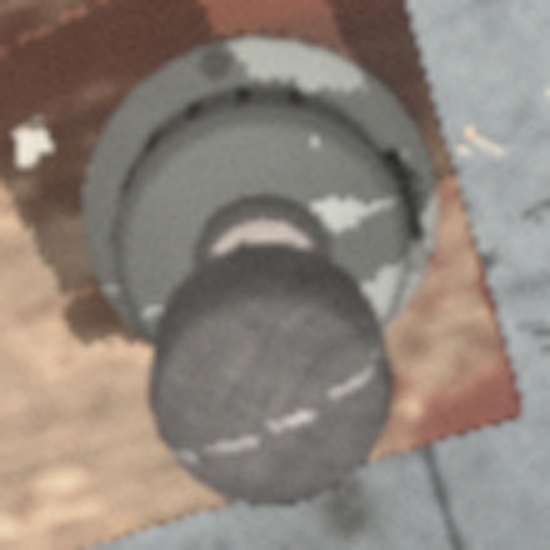

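```bash
python3 - <<'E'
from h import *
T=np.load("pics/T2.npy")
print(ray("wrist",(269,217),156,T),ray("wrist",(267.2,181),8,T))
t=np.array([390.,203.5,0]); print(T[:3,:3].T@(t-T[:3,3]))
E
```

```text
[389.8 206.8 156. ] [388.5 205.2   8. ]
[-33.33585963   6.04863838 262.03739572]
```

```bash
python3 -m jog '[[-0.0345,0.007,0,0,0,0,0.0854],[0,0,0.04,0,0,0,0.0854],[0,0,0.04,0,0,0,0.0854],[0,0,0.025,0,0,0,0.0854],[0,0,0.019,0,0,0,0.0854]]'; python3 -m jog '[[0,0,0,0,0,0,0.0854],[0,0,0,0,0,0,0.0854]]'
python3 - <<'E'
from h import *
T=tool(); im=eyes.capture("wrist"); np.save("pics/T3.npy",T); cv2.imwrite("pics/w3.png",im[:,:,::-1])
print(proj("wrist",(389.5,205,174),T),proj("wrist",(389.5,205,156),T))
E
```

```text
time_s: 5.6
eef_pos: [388.6, 205.4, 136.5]
ee_rot: [-0.001, -0.588, 0.809, 0.0]
force: [0.7, -0.5, 0.2]
grip_width: 0.999
grip_force: 0.0
time_s: 5.8
eef_pos: [389.6, 205.7, 138.9]
ee_rot: [0.0, -0.588, 0.809, -0.0]
force: [0.8, -0.6, -0.0]
grip_width: 1.003
grip_force: 0.0
[262.2 251.9] [262.2 237.2]
```

View pics/w3.png

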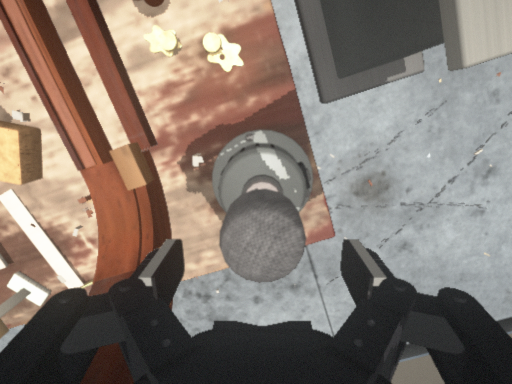

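The head is centred between the fingers at (262,236), against a prediction of (262,237), so I'll close on it.

```bash
python3 -m jog '[[0,0,0,0,0,0,0.06],[0,0,0,0,0,0,0.06],[0,0,0,0,0,0,0.06],[0,0,0,0,0,0,0.045],[0,0,0,0,0,0,0.045]]' 35; python3 -m jog '[[0,0,0,0,0,0,0.045],[0,0,0,0,0,0,0.045],[0,0,0,0,0,0,0.045],[0,0,0,0,0,0,0.045],[0,0,0,0,0,0,0.045]]'
```

```text
time_s: 6.35
eef_pos: [389.3, 205.8, 138.4]
ee_rot: [0.0, -0.589, 0.808, -0.0]
force: [0.2, 0.3, 0.2]
grip_width: 0.528
grip_force: 0.1
time_s: 6.85
eef_pos: [389.2, 205.8, 138.3]
ee_rot: [0.0, -0.589, 0.808, -0.0]
force: [-0.3, -0.5, 1.3]
grip_width: 0.529
grip_force: 0.3
```

```bash
python3 - <<'E'
from h import *
a=eyes.capture("wrist"); b=eyes.capture("scene")
b=cv2.resize(b[190:345,190:350],None,fx=2.4,fy=2.4)
o=np.zeros((384,512+b.shape[1]-96-16,3),np.uint8); a=a[:,60:460]
o=np.zeros((384,400+b.shape[1],3),np.uint8); o[:,:400]=a; o[:b.shape[0],400:]=b[:384]
cv2.imwrite("pics/w4.png",o[:,:,::-1]); print(o.shape)
E
```

```text
(384, 784, 3)
```

View pics/w4.png

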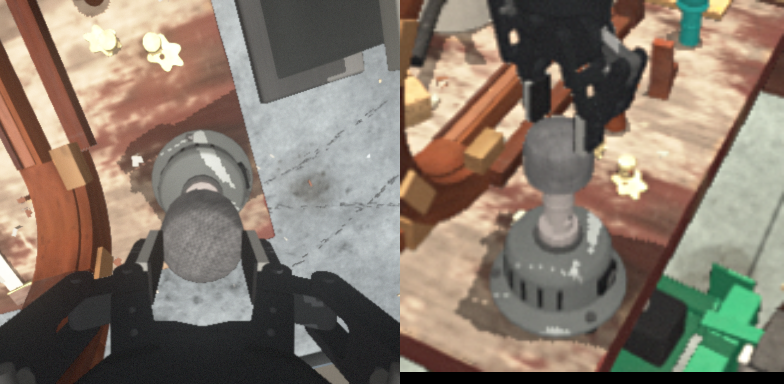

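```bash
python3 - <<'E'
from h import *
T=tool(); print(T[:3,3])
def tp(x,y,z): return (T@[x,y,z,1])[:3]
for P in [(0,0,0),(0,27,-8),(0,-27,-8),(11,22,11),(-11,22,11),(11,22,-11),(-11,22,-11)]: print(P,"wrist",proj("wrist",tp(*P),T)-[60,0],"scene",(proj("scene",tp(*P))-[190,190])*2.4+[400,0])
for z in (131,156,174): print(z,proj("wrist",(389.5,205,z),T)-[60,0],(proj("scene",(389.5,205,z))-[190,190])*2.4+[400,0])
a=eyes.capture("wrist")
cv2.imwrite("pics/w5.png",cv2.resize(a[180:330,180:350],None,fx=4,fy=4)[:,:,::-1])
E
```

```text
[389.22688243 205.82375288 138.30835184]
(0, 0, 0) wrist [202.4 226.6] scene [562.48 159.84]
(0, 27, -8) wrist [244.2 231.8] scene [588.16 169.44]
(0, -27, -8) wrist [160.7 231.7] scene [538.   134.88]
(11, 22, 11) wrist [233.7 205.7] scene [592.96 177.84]
(-11, 22, 11) wrist [232.7 234.3] scene [572.56 192.24]
(11, 22, -11) wrist [237.7 217.7] scene [593.68 156.  ]
(-11, 22, -11) wrist [236.4 249.2] scene [572.8  170.16]
131 [201.7 221.4] [562.48 166.08]
156 [201.6 237.6] [562.72 141.36]
174 [201.6 252.5] [562.72 122.88]
```

View pics/w5.png

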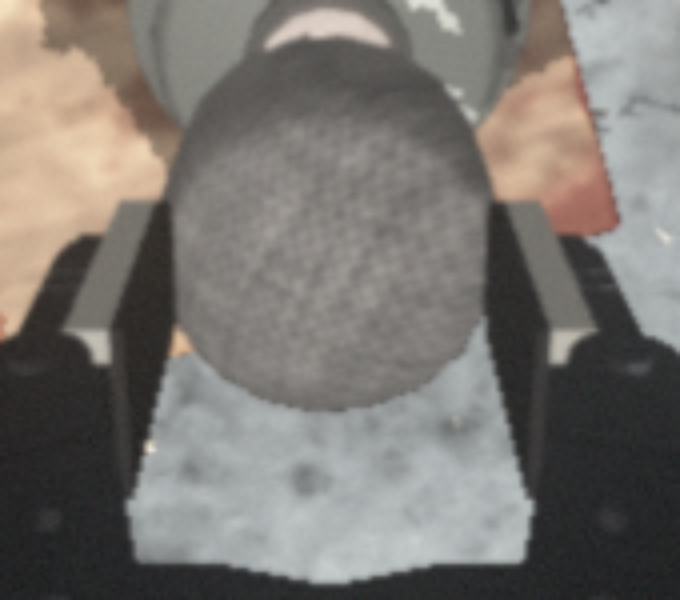

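The crop shows the pads either side of the head, only just touching it, so the opening scale isn't linear. I'll close further.

```bash
python3 -m jog '[[0,0,0,0,0,0,0.04],[0,0,0,0,0,0,0.035],[0,0,0,0,0,0,0.03],[0,0,0,0,0,0,0.03],[0,0,0,0,0,0,0.03]]' 35
```

```text
time_s: 7.5
eef_pos: [390.3, 206.2, 139.9]
ee_rot: [0.002, -0.589, 0.808, -0.001]
force: [-2.2, 0.4, 14.3]
grip_width: 0.454
grip_force: 27.9
```

```bash
python3 - <<'E'
from h import *
a=eyes.capture("wrist"); cv2.imwrite("pics/w6.png",a[:,:,::-1])
T=tool(); print(T[:3,3])
b=cv2.imread("pics/w5.png")[::4,::4].mean(2)
g=a[180:330,180:350].mean(2)
for r in (55,70,90,115):
    for n,m in (("old",b),("new",g)): print(r,n,"dark cols",[int(c) for c in np.where(np.diff((m[r]<48).astype(int)))[0]])
s=sense();print(s["force"],s["wrist_torque"],s["grip_width"],s["grip_force"])
E
```

```text
[390.28921714 206.19938009 139.88618947]
55 old dark cols [123, 125]
55 new dark cols [43, 45, 117, 118, 119, 120]
70 old dark cols [33, 41, 123, 131]
70 new dark cols [41, 46, 117, 122, 123, 124]
90 old dark cols [1, 4, 8, 12, 21, 31, 40, 124, 133, 143, 151]
90 new dark cols [2, 7, 8, 9, 19, 22, 23, 28, 38, 45, 118, 125, 135, 138, 139, 140, 141, 143, 155, 162]
115 old dark cols [28, 32, 34, 130, 131, 135]
115 new dark cols [35, 129, 167]
[-0.74377176 -0.44173245 13.71451712] [0.03352794 0.18313806 0.00622692] 0.45467871768877144 27.92777585797012
```

At a reading of 38.8 mm with an upward push, the pads are squeezing the dome. By pad parallax their tips sit about 25 mm higher than I assumed. I'll open, go lower while watching the force, and regrip on the upright sides.

```bash
python3 -m jog '[[0,0,0,0,0,0,0.05],[0,0,0,0,0,0,0.075],[0,0,0,0,0,0,0.075],[0,0,0.006,0,0,0,0.075],[0,0,0.006,0,0,0,0.075]]' ; python3 -m jog '[[0,0,0.004,0,0,0,0.075],[0,0,0.003,0,0,0,0.075],[0,0,0,0,0,0,0.075]]'
python3 - <<'E'
from h import *
a=eyes.capture("wrist"); cv2.imwrite("pics/w7.png",a[:,:,::-1]); b=eyes.capture("side"); cv2.imwrite("pics/s7.png",b[:,:,::-1]); print(sense()["force"])
E
```

```text
time_s: 8.05
eef_pos: [389.1, 205.8, 125.6]
ee_rot: [-0.0, -0.589, 0.808, 0.0]
force: [0.0, -0.5, -0.2]
grip_width: 0.878
grip_force: 0.0
time_s: 8.35
eef_pos: [389.0, 205.7, 118.8]
ee_rot: [-0.0, -0.589, 0.808, 0.0]
force: [-1.1, 0.0, -0.4]
grip_width: 0.876
grip_force: 0.0
[0.71147752 0.21671237 0.51539731]
```

```bash
python3 -m jog '[[0,0,0.002,0,0,0,0.065],[0,0,0.002,0,0,0,0.06],[0,0,0,0,0,0,0.055],[0,0,0,0,0,0,0.05],[0,0,0,0,0,0,0.045]]' 35; python3 -m jog '[[0,0,0,0,0,0,0.04],[0,0,0,0,0,0,0.04],[0,0,0,0,0,0,0.04],[0,0,0,0,0,0,0.04]]' 35
```

```text
time_s: 8.95
eef_pos: [389.4, 205.9, 115.6]
ee_rot: [0.0, -0.589, 0.808, -0.0]
force: [-0.2, -0.2, 3.1]
grip_width: 0.616
grip_force: 36.7
time_s: 9.35
eef_pos: [389.4, 205.9, 115.5]
ee_rot: [0.0, -0.589, 0.808, -0.0]
force: [-0.5, -0.4, 5.3]
grip_width: 0.615
grip_force: 36.9
```

The opening now reads 52.5 mm at 37 N, so the grip is on the upright sides. Next is the clockwise turn (+z in the tool frame), watching the torque.

```bash
R='python3 - '; python3 -m jog '[[0,0,0,0,0,0.1,0.04],[0,0,0,0,0,0.1,0.04],[0,0,0,0,0,0.1,0.04],[0,0,0,0,0,0.1,0.04],[0,0,0,0,0,0.1,0.04]]'; python3 -c "
from h import *
s=sense();print(s['wrist_torque'],s['force'])"; python3 -m jog '[[0,0,0,0,0,0.1,0.04],[0,0,0,0,0,0.1,0.04],[0,0,0,0,0,0.1,0.04],[0,0,0,0,0,0.05,0.04],[0,0,0,0,0,0,0.04]]';  python3 -c "
from h import *
s=sense();print(s['wrist_torque'],s['force'])"
```

```text
time_s: 9.85
eef_pos: [389.5, 205.9, 115.5]
ee_rot: [0.0, -0.369, 0.93, -0.0]
force: [1.0, 0.1, 4.4]
grip_width: 0.616
grip_force: 36.9
[ 0.06441322  0.08176556 -0.03007314] [1.03319709 0.14483851 4.38857307]
time_s: 10.35
eef_pos: [389.1, 206.1, 115.5]
ee_rot: [0.0, -0.202, 0.979, 0.0]
force: [-0.3, 1.7, 5.7]
grip_width: 0.615
grip_force: 37.0
[0.36788981 0.41892671 0.0482575 ] [-0.26137933  1.71875582  5.74370139]
```

```bash
P='from h import *
s=sense();print(s["wrist_torque"].round(2),s["joints"][5])'; python3 -m jog '[[0,0,0,0,0,0.06,0.04],[0,0,0,0,0,0.06,0.04],[0,0,0,0,0,0.03,0.04]]'; python3 -c "$P";  python3 -m jog '[[0,0,0,0,0,0.04,0.04],[0,0,0,0,0,0.04,0.04],[0,0,0,0,0,0,0.04]]' | grep ee_rot; python3 -c "$P"; python3 -m jog '[[0,0,0,0,0,0.04,0.04],[0,0,0,0,0,0.04,0.04],[0,0,0,0,0,0,0.04]]' | grep ee_rot; python3 -c "$P"
```

```text
time_s: 10.65
eef_pos: [389.1, 206.5, 115.5]
ee_rot: [0.0, -0.128, 0.992, 0.001]
force: [-1.8, 4.7, 6.4]
grip_width: 0.614
grip_force: 37.0
[1.08 0.39 0.09] -1.6089169093224063
ee_rot: [0.0, -0.089, 0.996, 0.001]
[1.58 0.34 0.08] -1.529900338412868
ee_rot: [0.0, -0.049, 0.999, 0.002]
[2.16 0.2  0.05] -1.449996052833944
```

```bash
P='from h import *
s=sense();print(s["wrist_torque"].round(2),s["force"].round(1),s["joints"][5])';  python3 -m jog '[[0,0,0,0,0,0.04,0.04],[0,0,0,0,0,0.04,0.04],[0,0,0,0,0,0,0.04]]' | grep ee_rot; python3 -c "$P"; python3 -m jog '[[0,0,0,0,0,0.04,0.04],[0,0,0,0,0,0.04,0.04],[0,0,0,0,0,0,0.04]]' | grep ee_rot; python3 -c "$P"
```

```text
ee_rot: [-0.0, -0.009, 1.0, 0.002]
[2.15 0.49 0.08] [-3.7  9.7  6. ] -1.3698830986363861
ee_rot: [-0.0, 0.031, 1.0, 0.002]
[2.28 0.57 0.15] [-4.6 11.9  5.8] -1.2900273863264844
```

```bash
P='from h import *
s=sense();print(s["wrist_torque"].round(2),s["force"].round(1),s["joints"][5],s["eef_pos"])';  python3 -m jog '[[0.0005,0.0015,0,0,0,0,0.04],[0,0,0,0,0,0,0.04]]' | grep ee_rot; python3 -c "$P"; python3 -m jog '[[0,0,0,0,0,0.04,0.04],[0,0,0,0,0,0.04,0.04],[0,0,0,0,0,0,0.04]]' | grep ee_rot; python3 -c "$P"
```

```text
ee_rot: [0.0, 0.03, 1.0, 0.001]
[0.71 0.33 0.13] [-1.8  4.1  6. ] -1.2872843743565674 [388.63325058 208.01217045 115.54057644]
ee_rot: [-0.0, 0.071, 0.997, 0.001]
[0.78 0.56 0.19] [-4.5  4.9  6.4] -1.206400209666185 [388.4100185  208.08065686 115.55619722]
```

```bash
P='from h import *
s=sense();print(s["wrist_torque"].round(2),s["force"].round(1),s["joints"][5],s["eef_pos"])';  python3 -m jog '[[0.0004,0.0004,0,0,0,0.04,0.04],[0,0,0,0,0,0.04,0.04],[0,0,0,0,0,0,0.04]]' | grep ee_rot; python3 -c "$P"; python3 -m jog '[[0,0,0,0,0,0.04,0.04],[0,0,0,0,0,0.04,0.04],[0,0,0,0,0,0,0.04]]' | grep ee_rot; python3 -c "$P"
python3 - <<'E'
from h import *
for i in [7]: pass
a=eyes.capture("wrist"); cv2.imwrite("pics/w8.png",a[:,:,::-1])
o=np.hstack([cv2.resize(cv2.imread(f"pics/{n}.png")[170:300,190:340],None,fx=2.6,fy=2.6,interpolation=cv2.INTER_CUBIC) for n in ("w7","w8")]); cv2.imwrite("pics/cmp.png",o)
E
```

```text
ee_rot: [-0.0, 0.11, 0.994, 0.0]
[0.45 0.65 0.24] [-5.   3.3  7.4] -1.1252909523139991 [387.96513736 208.28179701 115.55814574]
ee_rot: [-0.001, 0.15, 0.989, 0.0]
[0.56 0.76 0.36] [-4.4  4.9  8.2] -1.0455824737390162 [387.81442079 208.41765754 115.53043375]
```

```bash
P='from h import *
s=sense();print(s["wrist_torque"].round(2),s["force"].round(1),s["eef_pos"],s["grip_force"])';  python3 -m jog '[[0,0,-0.0015,0,0,0,0.04],[0,0,0,0,0,0,0.04]]' >/dev/null; python3 -c "$P"; python3 -m jog '[[0,0,-0.002,0,0,0,0.04],[0,0,0,0,0,0,0.04]]' >/dev/null; python3 -c "$P"; python3 -m jog '[[0,0,-0.0015,0,0,0,0.04],[0,0,0,0,0,0,0.04]]' >/dev/null; python3 -c "$P"
```

```text
[1.15 0.34 0.49] [-2.6  6.8 -4. ] [387.15790975 208.48677813 115.82295979] 40.25603100657463
[1.51 0.25 0.44] [ -2.8   8.2 -11.6] [386.24097416 208.57150891 116.70695483] 43.05651526898146
[ 1.65 -0.62  0.07] [  3.2   7.  -11.9] [387.3553134  208.71274697 118.55888148] 42.9645817168057
```

```bash
P='from h import *
s=sense();print(s["wrist_torque"].round(2),s["force"].round(1),s["eef_pos"],s["grip_force"],s["grip_width"])';  python3 -m jog '[[0,0.0009,-0.002,0,0,0,0.04],[0,0,0,0,0,0,0.04]]' >/dev/null; python3 -c "$P"; python3 -m jog '[[0,0,-0.002,0,0,0,0.04],[0,0,0,0,0,0,0.04]]' >/dev/null; python3 -c "$P"
python3 - <<'E'
from h import *
g=eyes.capture("side"); cv2.imwrite("pics/s9.png",g[:,:,::-1])
a=cv2.imread("pics/s7.png")[210:310,215:315]; b=g[210:310,215:315,::-1]; c=cv2.imread("pics/side0.png")[210:310,215:315]
cv2.imwrite("pics/cmp2.png",np.hstack([cv2.resize(x,None,fx=2.6,fy=2.6,interpolation=cv2.INTER_CUBIC) for x in (c,a,b)]))
E
```

```text
[ 1.1  -0.04  0.09] [-0.7  4.9 -2.9] [388.28510356 209.18228236 121.76581736] 43.679637629538774 0.6090764599396405
[1.21 0.06 0.11] [-0.9  5.3 -1.7] [388.34599765 209.09637885 124.05598927] 43.73109832406044 0.6111969604151218
```

The load is down to about the bob's weight, with the grip width unchanged, so the bob is free. Lifting straight up.

```bash
P='from h import *
s=sense();print(s["wrist_torque"].round(2),s["force"].round(1),s["eef_pos"],s["grip_force"],s["grip_width"])';  python3 -m jog '[[0,0.0005,-0.005,0,0,0,0.04],[0,0,-0.008,0,0,0,0.04],[0,0,-0.008,0,0,0,0.04],[0,0,-0.008,0,0,0,0.04]]' >/dev/null; python3 -c "$P"; python3 -m jog '[[0,0,-0.01,0,0,0,0.04],[0,0,-0.01,0,0,0,0.04],[0,0,-0.01,0,0,0,0.04],[0,0,-0.01,0,0,0,0.04],[0,0,0,0,0,0,0.04]]' >/dev/null; python3 -c "$P"
python3 - <<'E'
from h import *
g=eyes.capture("side"); cv2.imwrite("pics/s10.png",g[:,:,::-1]); h=eyes.capture("scene"); cv2.imwrite("pics/c10.png",h[:,:,::-1]); w=eyes.capture("wrist"); cv2.imwrite("pics/w10.png",w[:,:,::-1])
np.save("pics/T10.npy",tool())
o=np.hstack([cv2.resize(g[150:330,190:350,::-1],None,fx=2.4,fy=2.4),cv2.resize(h[150:330,190:350,::-1],None,fx=2.4,fy=2.4)]); cv2.imwrite("pics/lift.png",o); print(o.shape)
E
```

```text
[-0.02  0.04 -0.01] [-1.3  0.3 -2.9] [388.92283583 208.90960979 154.08736313] 43.638304229825735 0.6069541711900847
[ 0.08  0.01 -0.01] [-0.8 -0.5 -3.7] [389.48094335 209.30335952 194.74000512] 43.670666590332985 0.6072650030035198
(432, 768, 3)
```

View pics/lift.png

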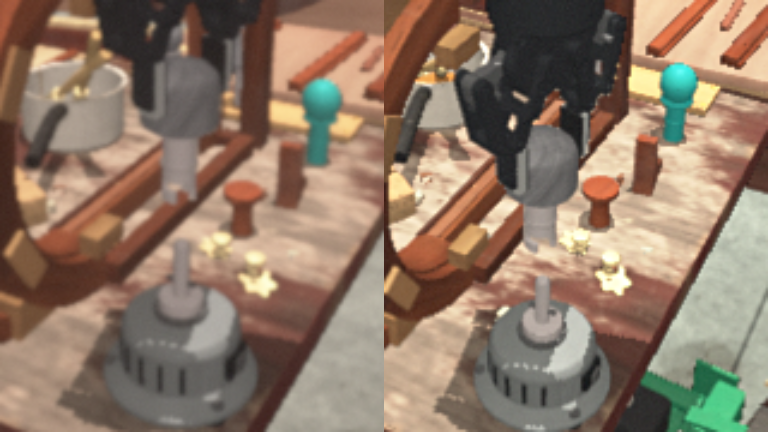

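The bob hangs upright and clear of the spindle, with its socket rim at about (182,203) in the side crop and (540,250) in the scene crop. The bystanders haven't moved. Next I'll work out the rim height and the carry.

```bash
python3 - <<'E'
from h import *
T=np.load("pics/T10.npy"); x,y,zt=T[:3,3]; print(T[:3,:2])
# near-camera rim edge: 12 mm toward camera
for n,px in (("side",(265.8,234.6)),("scene",(255,254))):
    d=cam(n)[2][:2,3]-[x,y]; d=d/np.linalg.norm(d)*12
    for z in (145,150,155): print(n,z,proj(n,(x+d[0],y+d[1],z)),px)
t=np.array([441,-276.]); print(T[:2,:2].T@np.array([380-x,-276-y]),T[:2,:2].T@(t-[380,-276]))
g=cv2.imread("pics/w10.png"); 
for P in [(x,y,zt+41),(x,y,zt+59)]: print(proj("wrist",P,T))
E
```

```text
[[-9.55109015e-01  2.96253817e-01]
 [ 2.96253972e-01  9.55109189e-01]
 [ 5.94801462e-04 -3.34735434e-04]]
side 145 [265.8 239.8] (265.8, 234.6)
side 150 [265.9 237.1] (265.8, 234.6)
side 155 [265.9 234.3] (265.8, 234.6)
scene 145 [257.1 259.5] (255, 254)
scene 150 [257.1 257.4] (255, 254)
scene 155 [257.1 255.3] (255, 254)
[-135.46350087 -465.87791098] [-58.26164992  18.07148285]
[264.1 256.3]
[264.4 276.3]
```

```bash
python3 -m jog '[[-0.006,-0.02,0,0,0,0,0.04],[-0.011,-0.038,0,0,0,0,0.04],[-0.0115,-0.04,0,0,0,0,0.04],[-0.0115,-0.04,0,0,0,0,0.04],[-0.0115,-0.04,0,0,0,0,0.04]]' >/dev/null; python3 -m jog '[[-0.0115,-0.04,0,0,0,0,0.04],[-0.0115,-0.04,0,0,0,0,0.04],[-0.0115,-0.04,0,0,0,0,0.04],[-0.0115,-0.04,0,0,0,0,0.04],[-0.0115,-0.04,0,0,0,0,0.04]]' >/dev/null;  python3 -m jog '[[-0.0115,-0.04,0,0,0,0,0.04],[-0.011,-0.038,0,0,0,0,0.04],[-0.006,-0.01,0,0,0,0,0.04],[0,0,0,0,0,0,0.04],[0,0,0,0,0,0,0.04]]'
python3 - <<'E'
from h import *
T=tool(); w=eyes.capture("wrist"); cv2.imwrite("pics/w11.png",w[:,:,::-1]); np.save("pics/T11.npy",T)
print(T[:2,:2].T@(np.array([441,-276.])-T[:2,3]), proj("wrist",(441,-276,12),T), sense()["force"])
# ring search: dark circle on pale board
p=proj("wrist",(441,-276,12),T)
hsv=cv2.cvtColor(w,cv2.COLOR_RGB2HSV); board=((hsv[...,0]>12)&(hsv[...,0]<30)&(hsv[...,1]>60)&(hsv[...,2]>120)).astype(np.uint8)
n,l,st,ce=cv2.connectedComponentsWithStats(board)
for i in np.argsort(-st[1:,4])[:4]+1: print(st[i],ce[i].round(1))
E
```

```text
time_s: 16.6
eef_pos: [382.0, -275.6, 192.8]
ee_rot: [-0.0, 0.15, 0.989, 0.001]
force: [0.1, 0.4, -3.0]
grip_width: 0.607
grip_force: 43.6
[-56.42728374  17.09632366] [275.1 208.9] [-0.01043896  0.49646262 -2.4770716 ]
[    0     0   192   201 22592] [77.4 93.3]
[  232    50   280   193 14822] [388.6 140.2]
[ 450  240   62   71 1961] [484.1 273.6]
[   0  206  139  108 1871] [ 69.6 259.6]
```

```bash
python3 - <<'E'
from h import *
T=np.load("pics/T1.npy")
def dark(im,p,r):
    g=im.astype(float).mean(2); y0,x0=int(p[1])-r,int(p[0])-r; c=g[y0:y0+2*r+1,x0:x0+2*r+1]; m=c<np.median(c)-25
    ys,xs=np.nonzero(m); return (xs.min()+x0,xs.max()+x0,ys.min()+y0,ys.max()+y0),(xs.mean()+x0,ys.mean()+y0),m.sum()
w1=cv2.imread("pics/w1.png"); b,c,n=dark(w1,(260,111),13); print(b,c,n,ray("wrist",c,12,T), ray("wrist",((b[0]+b[1])/2,(b[2]+b[3])/2),12,T))
for n_ in ("scene","side"):
    p=proj(n_,(441,-276,12)); im=cv2.imread(f"pics/{n_}0.png"); y,x=int(p[1]),int(p[0]); print(n_,p); print(im[y-6:y+7,x-12:x+13].mean(2).astype(int))
E
```

```text
(np.int64(251), np.int64(268), np.int64(101), np.int64(119)) (np.float64(259.34193548387094), np.float64(110.21935483870968)) 155 [ 441.  -272.2   12. ] [ 441.3 -272.4   12. ]
scene [315.3 186.6]
[[208 208 151 119 129 143 154 162 171 184 187 181 168 163 159 149 116 118
  120 124 125 124 125 129 130]
 [214 211 155 122 129 141 146 155 167 170 172 168 162 159 157 147 135 119
  118 118 121 119 119 124 124]
 [216 205 131 110 123 135 141 148 152 159 161 161 156 155 149 140 124  78
  102 109 109 111 115 115 118]
 [215 202 125 105 118 128 133 141 148 152 149 149 148 144 140 132 122  88
  118 109 105 100 103 106 109]
 [216 173 106  97 114 120 128 134 138 142 143 140 141 135 133 129 118 140
  207 183 170 117 119 109 109]
 [215 169  93  87 105 114 121 123 128 135 133 134 132 131 124 114 102 132
  213 214 212 212 213 178 172]
 [213 172  90  75  94 101 109 115 120 124 122 125 122 119 115 104  94 133
  215 216 213 213 212 193 204]
 [213 213 126  76  82  91 100 106 108  97 109 112 112 109 101  90 102 187
  214 214 213 215 214 212 205]
 [210 213 157  88  75  84  90  93  96 100 103 104 101 100  91  8
[... 1146 characters left out ...]
79  79  82  83  81  81  82  85 101 140
  177 182 180 178 175 164 146]
 [194 191 181 143 110  93  86  81  79  79  79  81  81  82  84  87 103 136
  177 190 192 193 191 182 165]
 [190 189 184 168 139 113  94  92  88  86  82  85  87  90  92 102 117 148
  181 190 191 192 193 189 184]
 [184 182 186 185 171 142 104  88  92  93  92  90  96  96 113 132 149 171
  187 191 191 193 192 191 190]
 [155 164 173 177 173 150 104  84  89  91  92  92  92 104 134 169 178 185
  188 190 192 192 192 191 188]
 [121 130 137 141 139 123  92  84  84  90  91  91  91 105 139 176 186 187
  187 187 188 188 190 190 181]
 [107 109 111 112 110  96  85  83  86  89  89  90  92 101 135 168 179 181
  184 181 179 181 183 180 162]]
```

```bash
python3 - <<'E'
from h import *
T=np.load("pics/T1.npy")
for i in range(3): print(ray("wrist",(260,111),12,T),ray("wrist",(259.5,110.2),12,T))
print(np.array(eyes.calibration("wrist")["mount"]).round(3).tolist(),T.round(4))
E
```

```text
[ 440.1 -273.4   12. ] [ 441.1 -272.4   12. ]
[ 440.1 -273.4   12. ] [ 441.1 -272.4   12. ]
[ 440.1 -273.4   12. ] [ 441.1 -272.4   12. ]
[[0.0, -0.956, -0.292, 74.149], [1.0, 0.0, -0.0, -1.114], [0.0, -0.292, 0.956, -167.26], [0.0, 0.0, 0.0, 1.0]] [[ 9.734000e-01  2.289000e-01 -5.000000e-04  3.708015e+02]
 [ 2.289000e-01 -9.734000e-01  2.000000e-04 -2.940839e+02]
 [-4.000000e-04 -3.000000e-04 -1.000000e+00  2.620632e+02]
 [ 0.000000e+00  0.000000e+00  0.000000e+00  1.000000e+00]]
```

Each process's wrist calibration jitters by about 2 mm. I'll sidestep once to see the ring past the held bob from this opposite yaw, then average the two.

```bash
python3 -m jog '[[0,-0.03,0,0,0,0,0.04],[0,-0.03,0,0,0,0,0.04],[0,0,0,0,0,0,0.04],[0,0,0,0,0,0,0.04]]' | head -2
cat > f.py <<'E'
from h import *
T=np.load("pics/T12.npy"); w=cv2.imread("pics/w12.png"); p=proj("wrist",(441.2,-273.6,12),T)
g=w.astype(float).mean(2); y0,x0=int(p[1])-18,int(p[0])-18; c=g[y0:y0+37,x0:x0+37]; m=c<np.percentile(c,75)-25
n,l,st,ce=cv2.connectedComponentsWithStats(m.astype(np.uint8)); M=np.array(eyes.calibration("wrist")["mount"])
print(p,M[:2,3])
for i in range(1,n):
    if st[i,4]>15: q=(x0+st[i,0]+(st[i,2]-1)/2,y0+st[i,1]+(st[i,3]-1)/2); print(st[i],q,ray("wrist",q,12,T))
for r in m: print(''.join('#' if v else '.' for v in r))
E
python3 - <<'E'
from h import *
T=tool(); w=eyes.capture("wrist"); cv2.imwrite("pics/w12.png",w[:,:,::-1]); np.save("pics/T12.npy",T)
E
python3 f.py
```

```text
time_s: 17.05
eef_pos: [364.5, -333.0, 193.2]
[320.4 208.2] [74.14932179 -1.1140752 ]
[  0   0  31  37 744] (np.float64(317.0), np.float64(208.0)) [ 439.5 -278.    12. ]
###############################.....#
##############################.......
############################.........
###########################..........
###########################..........
##########################...........
#########################............
########################.............
#######################..............
#######################..............
########################.............
#########################............
##########################...........
####################..#####..........
####################...#####.........
###################.....####.........
##################.......###.........
##################.......###.........
###################......###.........
###################......###.........
##################.......###.........
#################........###.........
#################.......###..........
################.......####..........
###############.......####...........
#########################............
########################.............
#######################..............
############....###..................
##########...........................
#########............................
########.............................
########.............................
#######..............................
######...............................
######...............................
#####................................
```

```bash
python3 - <<'E'
from h import *
T=np.load("pics/T12.npy"); print(ray("wrist",(319,208),12,T)); T=tool(); 
print(T[:2,3], T[:2,:2].T@(np.array([440.7,-274.2])-T[:2,3]))
# bob check: head top circle edges in wrist image, dark vs light via last picture
w=cv2.imread("pics/w12.png").mean(2)
x,y,z=T[:3,3]
for dx in (-27,27): print(proj("wrist",(T@[0,dx,-33,1])[:3],T))
print(proj("wrist",(T@[-27,0,-41,1])[:3],T), w[250:310:2,262].astype(int))
E
```

```text
[ 440.3 -275.4   12. ]
[ 364.6484322  -332.71100622] [-55.37951539  78.36125949]
[215.6 248.8]
[312.5 248.8]
[264. 299.] [119 116 125 117 118 119 126 114 114 119 128 132 129 135 126 124 119 132
 120 130 116 120 116 114 109 114 106 112 105 123]
```

```bash
python3 -m jog '[[-0.0185,0.026,0,0,0,0,0.04],[-0.0185,0.026,0,0,0,0,0.04],[-0.0184,0.0262,0,0,0,0,0.04],[0,0,0,0,0,0,0.04],[0,0,0,0,0,0,0.04]]' | head -2;  python3 -m jog '[[0,0,0.025,0,0,0,0.04],[0,0,0.03,0,0,0,0.04],[0,0,0.03,0,0,0,0.04],[0,0,0.025,0,0,0,0.04],[0,0,0.01,0,0,0,0.04]]'; python3 -m jog '[[0,0,0.006,0,0,0,0.04],[0,0,0,0,0,0,0.04],[0,0,0,0,0,0,0.04]]'
```

```text
time_s: 17.6
eef_pos: [440.8, -274.3, 193.3]
time_s: 18.1
eef_pos: [439.0, -275.0, 71.4]
ee_rot: [-0.002, 0.15, 0.989, 0.001]
force: [-0.4, 0.5, -2.9]
grip_width: 0.609
grip_force: 43.6
time_s: 18.4
eef_pos: [440.8, -276.2, 68.4]
ee_rot: [0.001, 0.15, 0.989, -0.001]
force: [0.4, -0.0, -2.6]
grip_width: 0.61
grip_force: 43.6
```

```bash
python3 -m jog '[[0,0,0.005,0,0,0,0.04],[0,0,0.004,0,0,0,0.04],[0,0,0.002,0,0,0,0.04],[0,0,0,0,0,0,0.04]]' | head -4;  for i in 1; do python3 -m jog '[[0,0,0.001,0,0,0,0.04],[0,0,0,0,0,0,0.04]]'|head -4; python3 -m jog '[[0,0,0.001,0,0,0,0.04],[0,0,0,0,0,0,0.04]]'|head -4; done
```

```text
time_s: 18.8
eef_pos: [440.3, -275.6, 56.0]
ee_rot: [-0.0, 0.15, 0.989, 0.0]
force: [-0.1, -0.2, -2.9]
time_s: 19.0
eef_pos: [440.4, -275.7, 55.3]
ee_rot: [-0.0, 0.15, 0.989, 0.0]
force: [0.5, 0.4, -3.4]
time_s: 19.2
eef_pos: [440.4, -275.7, 54.2]
ee_rot: [-0.0, 0.15, 0.989, 0.0]
force: [0.2, 0.2, -2.9]
```

```bash
python3 -m jog '[[0,0,0.001,0,0,0,0.04],[0,0,0,0,0,0,0.04]]'|sed -n '2p;4p'; python3 -m jog '[[0,0,0.001,0,0,0,0.04],[0,0,0,0,0,0,0.04]]'|sed -n '2p;4p'
```

```text
eef_pos: [440.7, -275.9, 53.7]
force: [-0.3, 1.7, 0.6]
eef_pos: [441.3, -276.1, 53.6]
force: [1.0, 2.2, 8.2]
```

```bash
python3 -m jog '[[0,0,0.0007,0,0,0,0.04],[0,0,0,0,0,0,0.04]]'|sed -n '2p;4p'
```

```text
eef_pos: [441.7, -276.3, 53.5]
force: [-0.0, 2.7, 15.1]
```

Contact came at TCP z = 53.7, as predicted. I'll ease off the load and open slowly.

```bash
python3 -m jog '[[0,0,-0.001,0,0,0,0.045],[0,0,0,0,0,0,0.048],[0,0,0,0,0,0,0.05],[0,0,0,0,0,0,0.051],[0,0,0,0,0,0,0.052]]' 20; python3 -m jog '[[0,0,0,0,0,0,0.0525],[0,0,0,0,0,0,0.053],[0,0,0,0,0,0,0.0535],[0,0,0,0,0,0,0.054],[0,0,0,0,0,0,0.0545]]'; python3 -m jog '[[0,0,0,0,0,0,0.055],[0,0,0,0,0,0,0.056],[0,0,0,0,0,0,0.057],[0,0,0,0,0,0,0.058],[0,0,0,0,0,0,0.059]]'
```

```text
time_s: 20.3
eef_pos: [441.1, -276.1, 53.6]
ee_rot: [0.001, 0.15, 0.989, -0.0]
force: [-0.1, 0.9, 8.7]
grip_width: 0.613
grip_force: 41.6
time_s: 20.8
eef_pos: [440.3, -275.8, 52.5]
ee_rot: [-0.0, 0.15, 0.989, -0.0]
force: [-0.1, 1.0, 0.7]
grip_width: 0.64
grip_force: 0.0
time_s: 21.3
eef_pos: [440.4, -275.7, 52.6]
ee_rot: [-0.0, 0.15, 0.989, 0.0]
force: [-0.2, 0.2, -0.4]
grip_width: 0.693
grip_force: 0.0
```

Released with no side force. I'll open further, check the bob by wrist image numbers, and then rise straight up.

```bash
python3 -m jog '[[0,0,0,0,0,0,0.062],[0,0,0,0,0,0,0.065],[0,0,0,0,0,0,0.068],[0,0,0,0,0,0,0.07],[0,0,0,0,0,0,0.072]]' | tail -3; python3 -m jog '[[0,0,-0.005,0,0,0,0.072],[0,0,-0.01,0,0,0,0.072],[0,0,-0.015,0,0,0,0.072],[0,0,-0.02,0,0,0,0.072],[0,0,-0.02,0,0,0,0.072]]'; python3 -m jog '[[0,0,-0.04,0,0,0,0.072],[0,0,-0.04,0,0,0,0.072],[0.03,0,-0.02,0,0,0,0.072],[0.03,0,0,0,0,0,0.072],[0,0,0,0,0,0,0.072]]'
python3 - <<'E'
from h import *
T=tool(); w=eyes.capture("wrist"); cv2.imwrite("pics/w13.png",w[:,:,::-1]); eyes_s=eyes.capture("scene"); cv2.imwrite("pics/c13.png",eyes_s[:,:,::-1]); np.save("pics/T13.npy",T)
print(T[:3,3], {z:proj("wrist",(440.5,-275.5,z),T).tolist() for z in (12,62,94,112)})
hsv=cv2.cvtColor(w,cv2.COLOR_RGB2HSV).astype(int); m=((hsv[...,1]<45)&(hsv[...,2]>60)&(hsv[...,2]<170)).astype(np.uint8)
p=proj("wrist",(440.5,-275.5,94),T).astype(int); y0,x0=p[1]-60,p[0]-60
for r in m[y0:y0+120:4,x0:x0+120:2]: print(''.join('#' if v else '.' for v in r))
print(x0,y0)
E
```

```text
force: [-0.7, 0.3, -0.4]
grip_width: 0.843
grip_force: 0.0
time_s: 22.3
eef_pos: [440.5, -275.7, 124.2]
ee_rot: [0.0, 0.15, 0.989, -0.0]
force: [-0.4, 0.3, -0.2]
grip_width: 0.845
grip_force: 0.0
time_s: 22.8
eef_pos: [381.4, -257.2, 224.2]
ee_rot: [0.001, 0.15, 0.989, -0.001]
force: [-0.5, 0.7, -0.6]
grip_width: 0.841
grip_force: 0.0
[ 381.41523575 -257.19915417  224.23965357] {12: [263.0, 204.6], 62: [263.1, 217.4], 94: [263.2, 227.6], 112: [263.2, 234.3]}
.......................................................#...#
.....................................................#......
.....................................................#......
.....................................................#......
.....................................................#......
.....................................................#......
............................................................
......................................................#.....
............................................................
............................................................
..........................#
[... 500 characters left out ...]
.....................
.....................#..........######......................
.......................#....................................
...........................###..............................
............................................................
............................................................
............................................................
........................................#...................
.......................................######...............
...........................................##...............
......................................###########...........
....................................##############..........
203 167
```

The bob stands where predicted, at (262,229) against (263,230). A last numeric check that the neighbours haven't moved:

```bash
python3 - <<'E'
from h import *
a=cv2.imread("pics/scene0.png").astype(int); b=cv2.imread("pics/c13.png").astype(int); d=np.abs(a-b).max(2)
for n,(x0,x1,y0,y1) in dict(ball=(238,262,138,176),cone=(272,284,145,184),decoy=(303,322,174,214),bracket=(292,307,204,234),foot=(270,290,222,248),knobs=(268,296,244,275)).items():
    print(n,(d[y0:y1,x0:x1]>40).mean().round(3))
ys,xs=np.nonzero(d>40); k=(xs<335); print(np.histogram2d(ys[k],xs[k],bins=[range(0,385,32),range(200,340,20)])[0].astype(int))
s=sense(); print(s["time_s"],s["force"])
E
```

```text
ball 0.0
cone 0.0
decoy 0.332
bracket 0.0
foot 0.0
knobs 0.065
[[  0   0   0   0   0   0]
 [  0   0   0   0   0   0]
 [  0   0   0   0   0   0]
 [  0   0   0   0   0   0]
 [  0   0   0   0   0  42]
 [  0   0   0   0  12 309]
 [  0   0   0   0  34 233]
 [  0   0 256 133   0   5]
 [  0   3 382 167  16  37]
 [  0   3 119  16  38   9]
 [  0   0   0   0   0   5]
 [  0   0   0   0 102 118]]
22.9 [-0.03347146 -0.01107691  0.00752492]
```

```bash
python3 - <<'E'
from h import *
def tq(f):
    h=cv2.cvtColor(cv2.imread(f),cv2.COLOR_BGR2HSV); m=(abs(h[...,0].astype(int)-90)<10)&(h[...,1]>120)&(h[...,2]>70); n,l,st,c=cv2.connectedComponentsWithStats(m.astype(np.uint8)); i=1+st[1:,4].argmax(); return st[i],c[i]
for f in ("scene0","c10","c13","w1","w13"): print(f,tq(f"pics/{f}.png"))
for f in ("w1","w13"):
    s,c=tq(f"pics/{f}.png"); print(f,ray("wrist",c,75,np.load("pics/T1.npy" if f=="w1" else "pics/T13.npy")))
b=cv2.imread("pics/c13.png"); print(b[176:214:3,300:324:3].tolist()[::3])
E
```

```text
scene0 (array([305, 176,  16,  33, 325], dtype=int32), array([311.66153846, 190.35692308]))
c10 (array([305, 176,  16,  33, 325], dtype=int32), array([311.68      , 190.37538462]))
c13 (array([305, 176,  16,  33, 336], dtype=int32), array([311.61904762, 190.4375    ]))
w1 (array([170,  93,  35,  34, 879], dtype=int32), array([186.20022753, 109.39249147]))
w13 (array([311, 169,  36,  36, 921], dtype=int32), array([328.29750271, 186.78935939]))
w1 [ 421.3 -182.8   75. ]
w13 [ 420.5 -186.    75. ]
[[[91, 113, 147], [94, 118, 156], [95, 118, 159], [101, 124, 173], [124, 132, 66], [133, 140, 127], [129, 136, 150], [157, 191, 232]], [[160, 237, 255], [160, 245, 255], [120, 128, 26], [158, 169, 48], [141, 152, 47], [129, 142, 40], [121, 130, 34], [93, 138, 182]], [[60, 73, 95], [91, 108, 128], [86, 106, 130], [126, 137, 40], [136, 148, 42], [134, 143, 38], [85, 127, 168], [86, 130, 167]], [[124, 147, 182], [84, 100, 120], [77, 88, 79], [112, 122, 35], [115, 125, 34], [77, 90, 115], [72, 86, 110], [72, 87, 108]], [[48, 63, 103], [51, 65, 98], [192, 224, 244], [125, 149, 172], [109, 124, 146], [85, 101, 121], [76, 91, 108], [81, 96, 116]]]
```

The decoy's outline is unchanged, so that difference was only shadow. Handing in.

```bash
python3 -c "
from rig import finish_job
print(finish_job())"
```

```text
the job is handed in; nothing more can be done
None
```

The mushroom bob was unlocked clockwise, lifted off and stands upright on the empty place's ring (within about 2 mm by my measurements); the image checks showed nothing else moved, and the job was handed in at about 23 s.

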